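# Find the rocking corner of the levelling plate and press its shim flat

## Task

One corner of the steel levelling plate on the lab bench rocks. With closed fingertips press down on the plate's corners, one after another, until you have found and felt the one that dips, then press the orange-padded shim leaf sticking out at that corner all the way down flat. Leave the other three shims raised, pick nothing up, and do not shift the plate or disturb the things on and around it.

Things in the scene. Friction and masses are not known exactly. Their poses are not given: they have to be found in the camera images.
- plate: loose level steel plate 150 (x) x 170 (y) x 8 mm, 1.5 kg, on four feet; origin: centre of its underside, 30 mm above the bench (top 38 mm). Press its corners on the blue spots over the feet, at plate x +-60, y +-70 mm. Three stand solid; one, any of the four, rocks: it starts to dip at about 2 N, is about 4 mm down at 5 N, stops at about 5 mm and springs back.
- tray: fixed grey tray under the feet, 200 x 290 x 4 mm; origin on the bench under the plate's centre, axes as the plate's. By each foot a brass shim leaf, 26 mm wide (x), orange pad on top, sticks out 45 mm past the plate's +y or -y edge; its bare part is centred at x +-60, y +-107 mm. All four look alike and stand raised, top 22 mm above the bench.
- rocking_shim (a joint): travel (m) of the leaf at the rocking corner: 0 raised, 0.008 flat. Its place changes every start: find it by pressing the plate. Every leaf gives way straight down at about 8 N, moves 8 mm to a hard stop (top 14 mm above the bench, 1.5 mm above the grey cheeks beside it) and stays where it is left; flat, it stops the rocking
- sound_shim_1 (a joint): travel (m) of the shim leaf at one of the three solid corners: 0 raised, 0.008 flat; to be left raised
- sound_shim_2 (a joint): travel (m) of the shim leaf at one of the three solid corners: 0 raised, 0.008 flat; to be left raised
- sound_shim_3 (a joint): travel (m) of the shim leaf at one of the three solid corners: 0 raised, 0.008 flat; to be left raised
- dish: clear round lidded dish, 54 mm across, 12 mm tall, standing on the plate; origin under its centre; not to be moved
- weight: small brass knobbed weight, 22 mm across, 22 mm tall, standing on the plate; origin under its centre; not to be moved
- rack: white rack of red-capped tubes, 75 x 130 x 100 mm, beside the stand; origin under its centre; bystander
- beaker: glass beaker, 72 mm across, 85 mm tall; origin under its centre; bystander
- bottle: white bottle with orange cap, 56 mm across, 120 mm tall; origin under its centre; bystander
- tip_box: blue box with clear lid, 87 x 122 x 67 mm; origin under its centre; bystander
- pipette: black and orange hand pipette lying flat, 270 mm long, 26 mm wide, 22 mm tall; origin under its middle; bystander
Things that resemble listed ones, but are neither listed nor needed, are in the scene too. What is shaped like the part that bears sound_shim_1 but pink is not meant.

How it is judged:
By the outcome, as a careful person would: the job done as asked, in the order asked, and still so for the second after the job is handed in, with the robot touching nothing.
It also fails if it takes over 48 s, if anything falls off the work surface, if the arm or the gripper's body presses on something with over 40 N, if the wrist force passes 120 N, or if a joint passes its speed limit or range.

## Robot

A 6-joint arm with a two-finger parallel gripper is mounted at the origin on the work surface. World frame = base frame: x ahead of the robot, y to its left, z up, the work surface at z = 0. Lengths are in m, angles in rad, forces in N, time in s.
With the tool pointing down it reaches from about 0.225 to 0.875 m from the base axis. Payload 3.4 kg.
Tool frame: the origin (TCP) lies at the very end of the fingers, on their centre line; the grasp point (between the pads) lies 19 mm behind it; z points along the fingers, y is the direction in which the jaws open and shut (so a half turn about z gives the same grasp; the last joint's range is limited). The gripper opens to 85 mm and grips with 20 to 120 N. Pads are 22 mm wide; open, the fingers measure 114 mm over their backs; the gripper's body (76 mm by 85 mm) begins 54 mm behind the grasp point. The pads swing forward as they close: fully open they stand 13 mm farther back than shut.
Start: joints at [1.125, 0.276, 1.505, -0, 1.361, -0.121], TCP at [0.184, 0.545, 0.231] pointing down, gripper open.
Joint ranges: [-2.89, 2.89], [-0.75, 2.08], [0.22, 2.7], [-1.18, 4.32], [0.11, 2.71], [-2.7, 2.7]. Speed limits (rad/s): [2.57, 2.57, 3.14, 3.14, 3.14, 3.14].

## Interface

Orientations are given as a unit quaternion [w, x, y, z].
In Python, from rig import get_state, get_image, calibration, sign_off gives the robot as it stands. The module is installed in compiled form; this text tells all that it offers.
- The arm moves only by the tool drive_tool, never from a script. Its argument "targets" is one flat list of numbers, 7 for each row, row after row: the turn, a rotation vector about the tool's x, y, z in degrees, then the shift along the tool's x, y, z in mm, then the opening, from 0 (shut) to 1 (fully open). In form: [wx, wy, wz, tx, ty, tz, fingers, wx, wy, wz, tx, ty, tz, fingers, ...]. A call has 1 to 12 rows; each row shifts and turns the commanded pose from where the row before left it, along the tool's axes as they then stand; what a row does not reach is not made up. A row lasts 1/8 s, in which the tool goes at most 62.5 mm and 10.7 degrees, less where a joint would pass 70% of its speed; a pose out of reach is approached as far as the arm can. A call is refused whole if a number of a shift passes 62.5 or a number of a turn 10.7, either way. A call with a gripper value outside its range is refused whole. The fingers move at their own pace and stop on an object; "grip_force" is the grip in N (left out, the last holds). Time passes only in rows, so rows that do not move let the fingers close. It gives the time, the measured TCP pose, the force and the opening at its end, in the units of the state.
- get_state(): the state, without advancing time (a new reading comes with each control period).
- get_image(name): name is "scene" or "top" or "wrist"; returns the picture (420x560x3 uint8, red, green, blue); there is no depth.
- calibration(name): a dict with "mtx" (3x3 intrinsics, pixels), "world_to_cam" (4x4, takes a point from world to camera coordinates); the wrist camera has in their place "hand_eye" (4x4, takes a point from camera to tool coordinates, whose origin is the TCP and whose axes are the flange's). Camera axes: x right, y down, z forward; pixel columns grow to the right and rows downward; lengths in m; the calibration is good to about 2 mm. A picture is of the moment at which its call begins: read the wrist's pose just before it. calibration takes no time and is no camera call.
- sign_off(): hands the job in, once; it reports no verdict.
The state is a dict: "clock": time; "qpos": joint angles; "qd": joint speeds; "effort": joint torques, N m; "position": TCP position; "ee_rot": TCP orientation; "contact_force": force on the tool from outside, world axes, zero at the start; "moment": the same for the moment, N m; "width": finger opening in m.
Only numpy, scipy, OpenCV 4.12 (cv2) and the standard library are available. Lean on these libraries where they do the work, as an engineer would, in place of code of your own. Each camera call takes 0.05 s, during which the arm holds its last target.

## Working session

There is one attempt and no reset: what is moved stays moved. The work goes in short steps, Python scripts to look and compute and a tool call to move; the robot and the scene stay as the last step left them, time stands still between calls to the robot, and variables do not carry over. Pictures are saved under pics/ and viewed, and the job is handed in when it is done.

Besides the shell and the picture viewer there is one more tool, called after "Request:" as name(argument=value, ...) on one line, values as JSON. drive_tool: Moves the arm, as the interface text tells. Its arguments: {"type":"object","properties":{"targets":{"type":"array"},"grip_force":{"type":"number"}},"required":["targets"]}

```bash
mkdir -p pics
python3 - <<'E'
from rig import *
import cv2,numpy as np
s=get_state();print(s)
for n in("scene","top","wrist"):
    im=get_image(n);cv2.imwrite(f"pics/{n}0.png",im[:,:,::-1]);c=calibration(n);print(n,{k:np.round(v,4).tolist() for k,v in c.items()})
E
```

```text
{'clock': 0.0, 'qpos': array([ 1.12500131e+00,  2.76627485e-01,  1.50611473e+00, -3.87265288e-05,
        1.36068208e+00, -1.21018442e-01]), 'qd': array([-0.00140903, -0.00058289, -0.00013178,  0.00082877, -0.00181972,
       -0.00049299]), 'effort': array([ 7.52911765e-04, -4.16775191e+01, -2.45804465e+01, -8.21192816e-05,
        1.09173870e-02, -3.20277692e-06]), 'position': array([0.18328696, 0.54446571, 0.2304285 ]), 'ee_rot': array([-2.37910585e-04,  1.61671462e-01,  9.86844212e-01, -8.84580834e-04]), 'contact_force': array([-0.84168717,  1.13379138, -0.37774457]), 'moment': array([ 0.03616164,  0.0425136 , -0.0112392 ]), 'width': 0.08511636977172103}
scene {'mtx': [[509.3061, 0.0, 276.2898], [0.0, 509.3061, 205.447], [0.0, 0.0, 1.0]], 'world_to_cam': [[-0.6517, 0.7585, 0.0055, 0.3591], [0.5012, 0.436, -0.7474, -0.2599], [-0.5693, -0.4843, -0.6643, 1.7889], [0.0, 0.0, 0.0, 1.0]]}
top {'mtx': [[427.7426, 0.0, 283.4082], [0.0, 427.7426, 212.4947], [0.0, 0.0, 1.0]], 'world_to_cam': [[-0.0065, -0.9999, 0.0155, -0.0081], [-0.9951, 0.0049, -0.0989, 0.591], [0.0988, -0.0161, -0.995, 1.2736], [0.0, 0.0, 0.0, 1.0]]}
wrist {'mtx': [[339.4154, 0.0, 278.9668], [0.0, 339.4154, 208.9372], [0.0, 0.0, 1.0]], 'hand_eye': [[0.0011, -0.9482, -0.3176, 0.0812], [1.0, 0.0006, 0.0015, 0.0011], [-0.0012, -0.3176, 0.9482, -0.1444], [0.0, 0.0, 0.0, 1.0]]}
```

View pics/scene0.png

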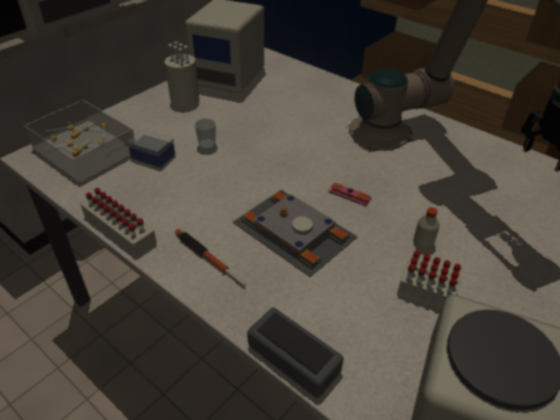

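View pics/top0.png

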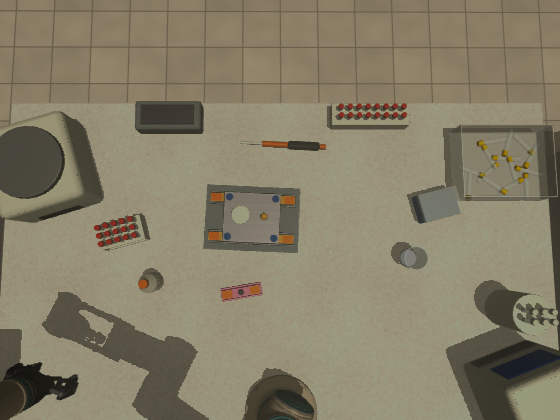

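View pics/wrist0.png

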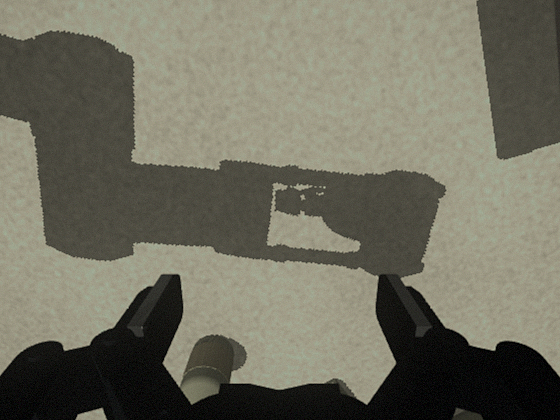

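The top view shows the tray and plate at about (252,217). Its pads are at (217,197), (288,200), (214,236) and (287,239), and its blue spots at (229,196), (276,199), (227,237) and (275,240). The dish is at (240,215) and the weight at (264,216). Lookalike: the pink strip with orange ends at (241,291), off the tray, so not meant. Next I'll measure the spots and check a close crop.

```bash
cat > h.py <<'E'
from rig import *
import cv2,numpy as np
def cast(n,uv,z):
    c=calibration(n);K=c["mtx"];T=c["world_to_cam"];R=T[:3,:3];t=T[:3,3]
    o=-R.T@t;d=R.T@np.linalg.inv(K)@np.array([uv[0],uv[1],1.]);return o+d*(z-o[2])/d[2]
def blobs(m,amin=8):
    n,l,st,ce=cv2.connectedComponentsWithStats(m.astype(np.uint8)*255)
    return [(ce[i],st[i,4]) for i in range(1,n) if st[i,4]>=amin]
E
python3 - <<'E'
from h import *
for n,(x0,x1,y0,y1) in (("top",(195,310,175,310)),("scene",(220,380,175,275))):
    im=cv2.imread(f"pics/{n}0.png");h=cv2.cvtColor(im,cv2.COLOR_BGR2HSV)
    roi=np.zeros(h.shape[:2],bool);roi[y0:y1,x0:x1]=1
    H,S,V=cv2.split(h)
    for nm,m,z in(("blue",(H>100)&(H<130)&(S>90),.038),("orange",(H>4)&(H<20)&(S>150),.022)):
        for c,a in blobs(m&roi): print(n,nm,c.round(1),a,cast(n,c,z).round(4))
    cv2.imwrite(f"pics/{n}_c.png",cv2.resize(im[y0:y1,x0:x1],None,fx=4.4,fy=4.4,interpolation=2))
E
```

```text
top blue [228.9 196.3] 29 [0.6401 0.1537 0.038 ]
top blue [275.1 198.6] 27 [0.6326 0.0137 0.038 ]
top blue [226.6 235.7] 31 [0.5207 0.1597 0.038 ]
top blue [273.2 237.9] 32 [0.5135 0.0198 0.038 ]
top orange [216.9 196.6] 102 [0.6417 0.1922 0.022 ]
top orange [287.7 199.6] 114 [ 0.6314 -0.0249  0.022 ]
top orange [263.7 215.8] 26 [0.5817 0.0487 0.022 ]
top orange [214.6 235.6] 105 [0.5222 0.1981 0.022 ]
top orange [285.8 238.7] 118 [ 0.5113 -0.0184  0.022 ]
top orange [254.5 289.2] 73 [0.3602 0.0769 0.022 ]
top orange [226.7 294. ] 77 [0.3467 0.1601 0.022 ]
scene blue [290.  197.8] 9 [0.514  0.0198 0.038 ]
scene blue [260.4 218.1] 11 [0.6332 0.0128 0.038 ]
scene blue [327.9 221.1] 14 [0.5212 0.1597 0.038 ]
scene blue [298.6 243.7] 19 [0.6405 0.1532 0.038 ]
scene orange [337.  186.4] 42 [0.3667 0.0813 0.022 ]
scene orange [279.1 195.6] 55 [ 0.5128 -0.022   0.022 ]
scene orange [362.8 195.9] 48 [0.3526 0.1639 0.022 ]
scene orange [283.  210.7] 19 [0.5558 0.0291 0.022 ]
scene orange [249.8 215.8] 69 [ 0.6331 -0.0276  0.022 ]
scene orange [338.1 232.3] 116 [0.5245 0.1977 0.022 ]
scene orange [309.  255.7] 132 [0.6438 0.1911 0.022 ]
scene orange [222.  266.3] 34 [0.8167 0.0473 0.022 ]
```

View pics/top_c.png

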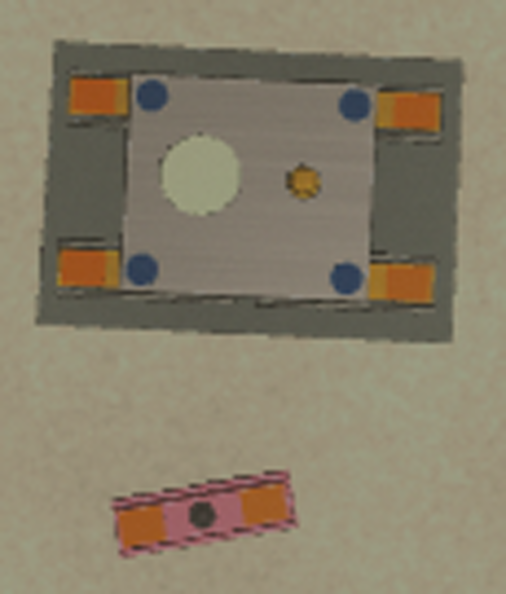

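View pics/scene_c.png

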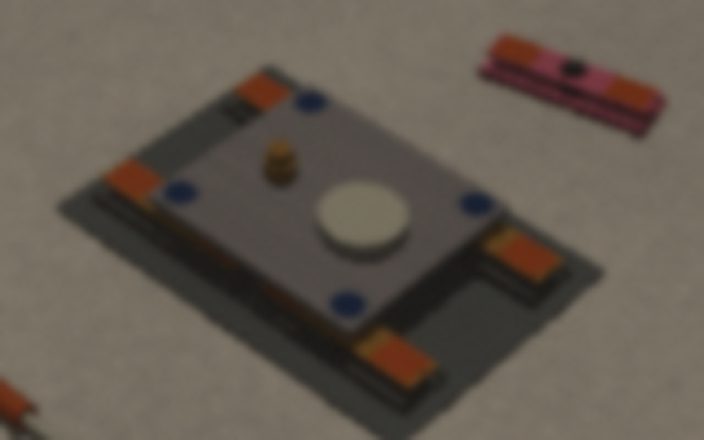

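Both cameras agree to about 1 mm. The plate is centred at about (0.577, 0.087) and yawed about -3°. I'll shut the fingers and align the tool with the plate.

Request:
drive_tool(targets=[0,0,-7.8,0,0,0,0,0,0,-7.8,0,0,0,0], grip_force=20)

```text
clock: 0.4
position: [0.1834, 0.5447, 0.2309]
ee_rot: [-0.0, 0.024, 1.0, -0.0]
contact_force: [0.5, 0.0, -0.1]
width: 0.0516
```

```bash
cat >> h.py <<'E'
from scipy.spatial.transform import Rotation as Ro
A=[.6403,.1535];B=[.6329,.0133];C=[.521,.1597];D=[.5138,.0198]
P={k:np.array(v) for k,v in zip("ABCD",(A,B,C,D))}
ctr=sum(P.values())/4
yv=(P["A"]+P["C"]-P["B"]-P["D"]);yaw=np.arctan2(-yv[0],yv[1])
def pl(x,y): c,s=np.cos(yaw),np.sin(yaw);return ctr+np.array([c*x-s*y,s*x+c*y])
for k,(a,b) in zip("ABCD",((1,1),(1,-1),(-1,1),(-1,-1))):
    P[k]=pl(.06*a,.07*b);P["leaf"+k]=pl(.06*a,.107*b)
def go(k,z):
    s=get_state();q=s["ee_rot"];R=Ro.from_quat([q[1],q[2],q[3],q[0]])
    d=np.array([*P[k],z])-s["position"]
    Rd=np.c_[[-np.cos(yaw),-np.sin(yaw),0],[-np.sin(yaw),np.cos(yaw),0],[0,0,-1]].T
    Rd=np.array([[-np.cos(yaw),-np.sin(yaw),0],[-np.sin(yaw),np.cos(yaw),0],[0,0,-1]]).T
    print(k,"shift mm",(R.as_matrix().T@d*1000).round(1),"turn deg",np.degrees((R.inv()*Ro.from_matrix(Rd)).as_rotvec()).round(2),"F",s["contact_force"].round(2),"pos",s["position"].round(4),"w",round(s["width"],4),"t",s["clock"])
E
python3 -c "
from h import *
print(ctr,np.degrees(yaw),P)
go('C',.2304)"
```

```text
[0.577    0.086575] -2.9837987303643176 {'A': array([0.64056241, 0.15335689]), 'B': array([0.63327491, 0.01354668]), 'C': array([0.52072509, 0.15960332]), 'D': array([0.51343759, 0.01979311]), 'leafA': array([0.64248839, 0.19030672]), 'leafB': array([ 0.63134892, -0.02340315]), 'leafC': array([0.52265108, 0.19655315]), 'leafD': array([ 0.51151161, -0.01715672])}
C shift mm [-355.4 -368.5    0.7] turn deg [-0.04 -0.02  0.23] F [ 0.48  0.03 -0.07] pos [0.1834 0.5447 0.2309] w 0.0516 t 0.4
```

Request:
drive_tool(targets=[0,0,0,-35.5,-36.9,0,0,0,0,0,-35.5,-36.9,0,0,0,0,0,-35.5,-36.9,0,0,0,0,0,-35.5,-36.9,0,0,0,0,0,-35.5,-36.9,0,0,0,0,0,-35.5,-36.9,0,0,0,0,0,-35.5,-36.9,0,0,0,0,0,-35.5,-36.9,0,0,0,0,0,-35.5,-36.9,0,0,0,0,0,-35.5,-36.9,0,0,0,0,0,0,0,0,0])

```text
clock: 1.78
position: [0.5208, 0.1551, 0.2307]
ee_rot: [0.0, 0.029, 1.0, -0.001]
contact_force: [0.7, 0.1, 0.2]
width: -0.0002
```

```bash
python3 -c "
from h import *
go('C',.06)
im=get_image('wrist');cv2.imwrite('pics/w1.png',im[:,:,::-1])"
```

```text
C shift mm [  0.4   4.7 170.7] turn deg [-0.06  0.02 -0.29] F [0.71 0.11 0.18] pos [0.5208 0.1551 0.2307] w -0.0002 t 1.775
```

View pics/w1.png

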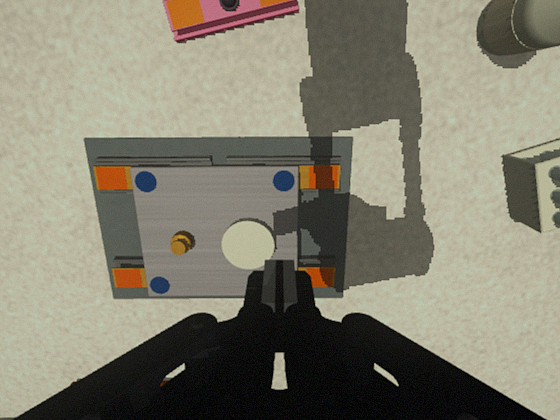

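The wrist view shows spot C at (283,181), D at (146,181), B at (159,285), with A hidden behind the fingers. I'll check these by casting rays onto the plate top, then descend.

```bash
cat >> h.py <<'E'
def wcast(uv,z,pos,q):
    c=calibration("wrist");H=c["hand_eye"];R=Ro.from_quat([q[1],q[2],q[3],q[0]]).as_matrix()
    o=R@H[:3,3]+pos;d=R@H[:3,:3]@np.linalg.inv(c["mtx"])@np.array([*uv,1.]);return o+d*(z-o[2])/d[2]
E
python3 -c "
from h import *
s=get_state()
for u in ((283.5,181),(146,181),(159,285)): print(wcast(u,.038,s['position'],s['ee_rot']).round(4))
im=cv2.imread('pics/w1.png');H,S,V=cv2.split(cv2.cvtColor(im,cv2.COLOR_BGR2HSV))
for c,a in blobs((H>100)&(H<130)&(S>90),60): print(c.round(1),a,wcast(c,.038,s['position'],s['ee_rot']).round(4))
im=get_image('scene')
"
```

```text
[0.5213 0.1626 0.038 ]
[0.5136 0.0227 0.038 ]
[0.6342 0.0159 0.038 ]
[283.3 180.5] 337 [0.5208 0.1624 0.038 ]
[145.3 181.4] 332 [0.514 0.022 0.038]
[159.3 284.8] 242 [0.634  0.0163 0.038 ]
```

Request:
drive_tool(targets=[0,0,-0.3,0.4,4.7,40,0,0,0,0,0,0,45,0,0,0,0,0,0,45,0,0,0,0,0,0,40,0,0,0,0,0,0,0,0,0,0,0,0,0,0,0])

```text
clock: 2.62
position: [0.5191, 0.1635, 0.0627]
ee_rot: [0.001, 0.023, 1.0, 0.0]
contact_force: [0.6, 0.3, 0.5]
width: -0.0
```

```bash
python3 -c "
from h import *
go('C',.042)"
```

```text
C shift mm [-1.8 -3.9 20.7] turn deg [0.04 0.11 0.34] F [0.56 0.32 0.53] pos [0.5191 0.1635 0.0627] w -0.0 t 2.625
```

Request:
drive_tool(targets=[0,0,0.2,-1.8,-3,10,0,0,0,0,0,0,8,0,0,0,0,0,0,0,0,0,0,0,0,0,0,0])

```text
clock: 3.12
position: [0.5203, 0.1594, 0.0434]
ee_rot: [0.0, 0.025, 1.0, 0.0]
contact_force: [0.4, 0.5, 0.1]
width: 0.0002
```

```bash
python3 -c "
from h import *
go('C',.038)"
```

```text
C shift mm [-0.5  0.2  5.4] turn deg [0.01 0.01 0.06] F [0.42 0.55 0.08] pos [0.5203 0.1594 0.0434] w 0.0002 t 3.125
```

Request:
drive_tool(targets=[0,0,0,0,0,2,0,0,0,0,0,0,2,0,0,0,0,0,0,1,0,0,0,0,0,0,0,0])

```text
clock: 3.62
position: [0.5201, 0.1595, 0.0382]
ee_rot: [-0.0, 0.025, 1.0, 0.0]
contact_force: [0.8, -0.2, -0.1]
width: 0.0
```

Request:
drive_tool(targets=[0,0,0,0,0,1,0,0,0,0,0,0,0,0])

```text
clock: 3.88
position: [0.5202, 0.1595, 0.0377]
ee_rot: [0.0, 0.025, 1.0, 0.0]
contact_force: [-1.5, -0.4, 2.9]
width: 0.0
```

Request:
drive_tool(targets=[0,0,0,0,0,1,0,0,0,0,0,0,0,0])

```text
clock: 4.12
position: [0.5203, 0.1595, 0.0375]
ee_rot: [0.0, 0.025, 1.0, 0.0]
contact_force: [-1.8, -0.8, 8.8]
width: 0.0001
```

Request:
drive_tool(targets=[0,0,0,0,0,1,0,0,0,0,0,0,0,0])

```text
clock: 4.38
position: [0.5203, 0.1596, 0.0373]
ee_rot: [0.001, 0.025, 1.0, 0.0]
contact_force: [-4.0, -1.0, 14.7]
width: 0.0002
```

Corner C is solid: 14.7 N with only 0.4 mm of give. Corner A is next.

Request:
drive_tool(targets=[0,0,0,0,0,-12,0,0,0,0,0,0,-18,0,0,0,0,-30,0,0,0,0,0,0,-35,0,0,0,0,0,0,-35,0,0,0,0,0,0,-20,0,0,0,0,0,0,0,0,0,0,0,0,0,0,0,0,0])

```text
clock: 5.38
position: [0.6386, 0.1534, 0.0649]
ee_rot: [-0.001, 0.025, 1.0, -0.0]
contact_force: [0.2, -0.4, -0.0]
width: 0.0002
```

```bash
python3 -c "
from h import *
go('A',.042)"
```

```text
A shift mm [-2.   0.1 22.9] turn deg [-0.01 -0.12  0.07] F [ 0.22 -0.44 -0.04] pos [0.6386 0.1534 0.0649] w 0.0002 t 5.375
```

Request:
drive_tool(targets=[0,0,0,-1,0,12,0,0,0,0,0,0,11,0,0,0,0,0,0,3,0,0,0,0,0,0,0,0,0,0,0,0,0,0,0])

```text
clock: 6.0
position: [0.6412, 0.1534, 0.0396]
ee_rot: [0.0, 0.025, 1.0, 0.0]
contact_force: [0.7, 0.5, 0.1]
width: -0.0
```

Request:
drive_tool(targets=[0,0,0,0,0,1.5,0,0,0,0,0,0,0,0])

```text
clock: 6.25
position: [0.641, 0.1533, 0.0379]
ee_rot: [0.0, 0.025, 1.0, 0.0]
contact_force: [-0.7, 0.4, -0.5]
width: -0.0001
```

Request:
drive_tool(targets=[0,0,0,0,0,1,0,0,0,0,0,0,0,0])

```text
clock: 6.5
position: [0.6412, 0.1534, 0.0376]
ee_rot: [0.0, 0.025, 1.0, 0.0]
contact_force: [-0.4, 0.5, 5.1]
width: 0.0002
```

Request:
drive_tool(targets=[0,0,0,0,0,1,0,0,0,0,0,0,0,0])

```text
clock: 6.75
position: [0.6412, 0.1533, 0.0374]
ee_rot: [0.001, 0.025, 1.0, 0.0]
contact_force: [-2.4, -0.5, 8.7]
width: -0.0001
```

Request:
drive_tool(targets=[0,0,0,0,0,0.5,0,0,0,0,0,0,0,0])

```text
clock: 7.0
position: [0.6412, 0.1534, 0.0374]
ee_rot: [0.001, 0.025, 1.0, 0.0]
contact_force: [-2.8, -0.2, 11.6]
width: -0.0001
```

A is solid too: 11.6 N without a dip. Next is B, 140 mm along tool -y.

Request:
drive_tool(targets=[0,0,0,0,0,-12,0,0,0,0,0,0,-20,0,0,0,0,0,-30,0,0,0,0,0,0,-40,0,0,0,0,0,0,-40,0,0,0,0,0,0,-30,0,0,0,0,0,0,0,0,0,0,0,0,0,0,10,0,0,0,0,0,0,0,0])

```text
clock: 8.12
position: [0.633, 0.0147, 0.056]
ee_rot: [-0.001, 0.025, 1.0, 0.0]
contact_force: [0.2, -0.1, -0.6]
width: -0.0001
```

```bash
python3 -c "
from h import *
go('B',.042)"
```

```text
B shift mm [-0.4 -1.1 14. ] turn deg [ 0.03 -0.14  0.14] F [ 0.24 -0.07 -0.56] pos [0.633  0.0147 0.056 ] w -0.0001 t 8.125
```

Request:
drive_tool(targets=[0,0,0,0,0,10,0,0,0,0,0,0,6.5,0,0,0,0,0,0,0,0,0,0,0,0,0,0,0])

```text
clock: 8.62
position: [0.634, 0.0136, 0.0408]
ee_rot: [0.0, 0.025, 1.0, 0.0]
contact_force: [0.5, -0.1, -1.0]
width: 0.0001
```

Request:
drive_tool(targets=[0,0,0,0,0,1.5,0,0,0,0,0,0,0,0])

```text
clock: 8.88
position: [0.634, 0.0135, 0.0394]
ee_rot: [0.0, 0.025, 1.0, 0.0]
contact_force: [0.4, -0.4, -0.0]
width: -0.0002
```

Request:
drive_tool(targets=[0,0,0,0,0,1,0,0,0,0,0,0,0,0])

```text
clock: 9.12
position: [0.6338, 0.0135, 0.0383]
ee_rot: [-0.0, 0.025, 1.0, 0.0]
contact_force: [0.2, 0.7, 0.3]
width: 0.0
```

Request:
drive_tool(targets=[0,0,0,0,0,1,0,0,0,0,0,0,0,0])

```text
clock: 9.38
position: [0.634, 0.0135, 0.0374]
ee_rot: [0.0, 0.025, 1.0, 0.0]
contact_force: [0.1, -0.3, 2.0]
width: -0.0002
```

Request:
drive_tool(targets=[0,0,0,0,0,1,0,0,0,0,0,0,0,0])

```text
clock: 9.62
position: [0.6341, 0.0134, 0.0365]
ee_rot: [0.0, 0.025, 1.0, -0.0]
contact_force: [0.1, -0.9, 2.1]
width: -0.0001
```

Request:
drive_tool(targets=[0,0,0,0,0,0.5,0,0,0,0,0,0,0,0])

```text
clock: 9.88
position: [0.6341, 0.0134, 0.0359]
ee_rot: [0.0, 0.025, 1.0, -0.0]
contact_force: [0.6, -0.9, 2.6]
width: 0.0002
```

B is dipping at about 2 N. I'll press further to confirm it.

Request:
drive_tool(targets=[0,0,0,0,0,1.5,0,0,0,0,0,0,0,0])

```text
clock: 10.12
position: [0.6342, 0.0134, 0.0344]
ee_rot: [0.0, 0.025, 1.0, -0.0]
contact_force: [0.3, -0.2, 3.1]
width: -0.0
```

Request:
drive_tool(targets=[0,0,0,0,0,1.5,0,0,0,0,0,0,0,0])

```text
clock: 10.38
position: [0.6342, 0.0134, 0.0333]
ee_rot: [0.0, 0.025, 1.0, -0.0]
contact_force: [0.3, -0.7, 6.0]
width: -0.0001
```

B is the rocking corner: about 4.5 mm down at 6 N. I'll lift gently and move over its leaf.

Request:
drive_tool(targets=[0,0,0,0,0,-3,0,0,0,0,0,0,-4,0,0,0,0,0,0,-15,0,0,0,0,0,0,-10,0,0,0,0,0,-20,0,0,0,0,0,0,-17,0,0,0,0,0,0,0,0,0,0,0,0,0,0,0,0])

```text
clock: 11.38
position: [0.6317, -0.0238, 0.0644]
ee_rot: [-0.0, 0.026, 1.0, 0.0]
contact_force: [-0.6, -0.0, 0.4]
width: -0.0001
```

```bash
python3 -c "
from h import *
s=get_state()
im=get_image('wrist');cv2.imwrite('pics/w2.png',im[:,:,::-1])
go('leafB',.022)"
```

```text
leafB shift mm [ 0.4  0.  42.4] turn deg [ 0.03 -0.04  0.04] F [ 0.05 -0.5  -0.57] pos [ 0.6318 -0.0234  0.0644] w -0.0001 t 11.425
```

View pics/w2.png

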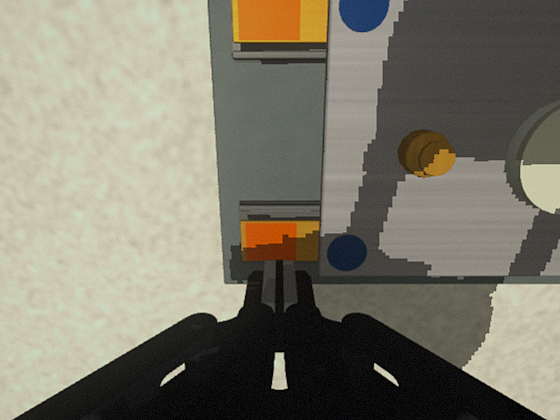

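The wrist view shows leaf B at columns 241–320, rows 222–262, centred under the fingertips (column 280). The plate edge is at column 320. I'm descending onto the leaf.

Request:
drive_tool(targets=[0,0,0,0,-0.5,15,0,0,0,0,0,0,15,0,0,0,0,0,0,8,0,0,0,0,0,0,0,0,0,0,0,0,0,0,0])

```text
clock: 12.05
position: [0.6323, -0.0239, 0.0269]
ee_rot: [0.0, 0.025, 1.0, 0.0]
contact_force: [0.4, 0.0, 0.8]
width: -0.0002
```

```bash
python3 -c "
from h import *
s=get_state()
im=cv2.imread('pics/w2.png')
import numpy as np
p=np.array([.6318,-.0234,.0644]);q=s['ee_rot']
for u in((280,222),(241,240),(320,240)): print(wcast(u,.022,p,q).round(4))
go('leafB',.014)"
```

```text
[ 0.6217 -0.021   0.022 ]
[ 0.6321 -0.0449  0.022 ]
[0.6344 0.0024 0.022 ]
leafB shift mm [ 1.   0.4 12.9] turn deg [0.   0.03 0.08] F [0.45 0.05 0.75] pos [ 0.6323 -0.0239  0.0269] w -0.0002 t 12.05
```

Request:
drive_tool(targets=[0,0,0,0,0,4,0,0,0,0,0,0,2,0,0,0,0,0,0,0,0])

```text
clock: 12.42
position: [0.6323, -0.024, 0.0215]
ee_rot: [0.0, 0.025, 1.0, -0.0]
contact_force: [0.3, -0.5, 4.0]
width: 0.0003
```

Request:
drive_tool(targets=[0,0,0,0,0,2,0,0,0,0,0,0,2,0,0,0,0,0,0,0,0])

```text
clock: 12.8
position: [0.6324, -0.024, 0.0179]
ee_rot: [0.001, 0.025, 1.0, -0.0]
contact_force: [-0.7, -0.2, 6.0]
width: 0.0002
```

Request:
drive_tool(targets=[0,0,0,0,0,2,0,0,0,0,0,0,2,0,0,0,0,0,0,0,0])

```text
clock: 13.18
position: [0.6323, -0.024, 0.014]
ee_rot: [0.001, 0.025, 1.0, -0.0]
contact_force: [-1.5, 0.3, 7.4]
width: 0.0003
```

Request:
drive_tool(targets=[0,0,0,0,0,1.5,0,0,0,0,0,0,0,0])

```text
clock: 13.42
position: [0.6324, -0.0241, 0.0137]
ee_rot: [0.001, 0.025, 1.0, -0.0]
contact_force: [-3.3, 0.6, 14.1]
width: 0.0001
```

Request:
drive_tool(targets=[0,0,0,0,0,1.5,0,0,0,0,0,0,0,0])

```text
clock: 13.68
position: [0.6325, -0.0242, 0.0136]
ee_rot: [0.001, 0.025, 1.0, -0.0]
contact_force: [-4.4, 0.1, 20.9]
width: -0.0001
```

Request:
drive_tool(targets=[0,0,0,0,0,1,0,0,0,0,0,0,0,0,0,0,0,0,0,0,0])

```text
clock: 14.05
position: [0.6325, -0.0242, 0.0134]
ee_rot: [0.001, 0.025, 1.0, -0.0]
contact_force: [-6.1, -1.1, 25.0]
width: -0.0003
```

The leaf has hit its hard stop: top at 13.5 mm, 25 N. I'll lift straight up and back off, then look.

Request:
drive_tool(targets=[0,0,0,0,0,-5,0,0,0,0,0,0,-20,0,0,0,0,0,0,-45,0,0,0,0,0,0,-50,0,0,0,0,0,-20,-50,0,0,0,0,45,-40,-20,0,0,0,0,50,-40,0,0,0,0,0,50,-40,0,0,0,0,0,30,0,0,0,0,0,0,0,0,0,0,0,0,0,0,0,0,0])

```text
clock: 15.42
position: [0.4544, -0.1527, 0.1986]
ee_rot: [0.001, 0.025, 1.0, -0.0]
contact_force: [0.2, 0.1, -0.0]
width: -0.0001
```

Run:
```python
from h import *
go('B',.2)
s=get_state()
for n,(x0,x1,y0,y1) in (("top",(195,310,175,310)),("scene",(220,380,175,275))):
    im=get_image(n)[:,:,::-1].copy();cv2.imwrite(f"pics/{n}1.png",im);h=cv2.cvtColor(im,cv2.COLOR_BGR2HSV)
    roi=np.zeros(h.shape[:2],bool);roi[y0:y1,x0:x1]=1
    H,S,V=cv2.split(h)
    for nm,m,z in(("blue",(H>100)&(H<130)&(S>90),.038),("orange",(H>4)&(H<20)&(S>150),.022)):
        for c,a in blobs(m&roi): print(n,nm,c.round(1),a,cast(n,c,z).round(4))
    cv2.imwrite(f"pics/{n}1_c.png",cv2.resize(im[y0:y1,x0:x1],None,fx=4.4,fy=4.4,interpolation=2))
cv2.imwrite('pics/w3.png',get_image('wrist')[:,:,::-1])
```

```text
B shift mm [-170.3  175.1   -1.2] turn deg [-0.01  0.09  0.08] F [ 0.24  0.14 -0.03] pos [ 0.4544 -0.1527  0.1986] w -0.0001 t 15.425
top blue [228.7 196.4] 29 [0.6398 0.1541 0.038 ]
top blue [275.1 198.5] 28 [0.6328 0.0135 0.038 ]
top blue [226.6 235.8] 32 [0.5204 0.1597 0.038 ]
top orange [216.9 196.6] 102 [0.6417 0.1922 0.022 ]
top orange [287.4 200.1] 112 [ 0.6298 -0.0242  0.022 ]
top orange [263.5 215.7] 26 [0.5822 0.0493 0.022 ]
top orange [214.6 235.6] 105 [0.5222 0.1981 0.022 ]
top orange [285.8 238.9] 109 [ 0.5109 -0.0183  0.022 ]
top orange [254.4 289.2] 72 [0.3602 0.0771 0.022 ]
top orange [226.8 294.2] 81 [0.3461 0.1599 0.022 ]
scene blue [260.5 218. ] 14 [0.6327 0.0128 0.038 ]
scene blue [327.9 221.1] 14 [0.5212 0.1597 0.038 ]
scene blue [298.6 243.6] 21 [0.64   0.1528 0.038 ]
scene orange [337.1 186. ] 30 [0.3649 0.0806 0.022 ]
scene orange [279.4 195.5] 58 [ 0.5118 -0.0217  0.022 ]
scene orange [362.9 195.5] 55 [0.351  0.1631 0.022 ]
scene orange [283.2 210.8] 20 [0.5556 0.0294 0.022 ]
scene orange [249.9 218.4] 73 [ 0.6406 -0.0201  0.022 ]
scene orange [338.1 232.3] 118 [0.5245 0.1979 0.022 ]
scene orange [269.1 233.5] 15 [0.6504 0.0598 0.022 ]
scene orange [309.  255.7] 134 [0.6438 0.1911 0.022 ]
scene orange [222.  266.4] 34 [0.817  0.0477 0.022 ]
```

View pics/scene1_c.png

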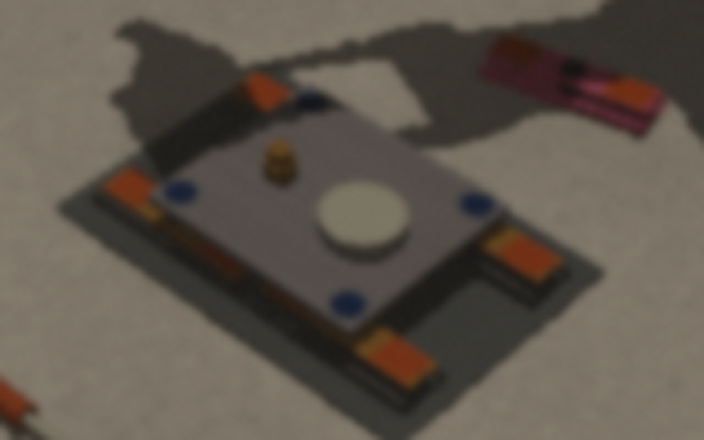

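View pics/w3.png

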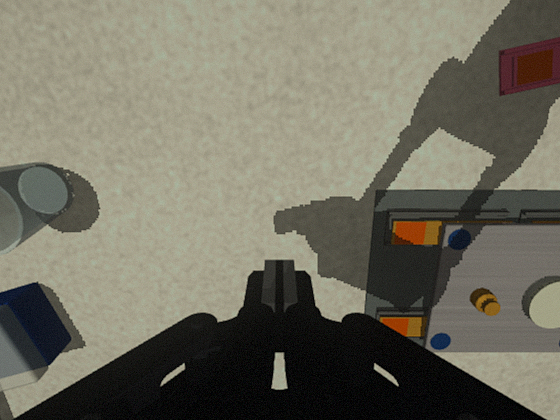

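The scene view shows only leaf B lowered: its pad went from row 215.8 to 218.4, about right for 8 mm. The other three pads, the spots, the dish and the weight sit where they were. The arm is clear of everything, so I'm handing in.

```bash
python3 -c "
from rig import *
print(sign_off())"
```

```text
the job is handed in; nothing more can be done
None
```

I found the rocking corner and pressed its shim flat, and handed the job in at about 15.6 s of the 48 s limit; the hand-in gives no verdict.

- **Finding the corner:** I pressed with closed fingertips, in this order:
  - The (-x, +y) corner was solid at 14.7 N.
  - The (+x, +y) corner was solid at 11.6 N.
  - The (+x, -y) corner started to dip at about 2 N and was about 4.5 mm down at 6 N. I stopped there, so the fourth corner was never pressed.
- **Pressing the shim:** I pressed the leaf at the (+x, -y) corner down to its hard stop. The fingertips read 13.5 mm above the bench at 25 N, against a nominal 14 mm.
- **Last checks:** In the pictures only that leaf's pad had moved, by 2.6 px in the scene view, about right for 8 mm. The other three pads, the plate spots that could be seen, the dish and the weight were unchanged to within measurement. The blue spot at the (-x, -y) corner was in the arm's shadow, so I could not re-measure it.
- **Not checked, and one disagreement:** I did not press the corner again to confirm that the rocking has stopped. Wrist-camera positions differed from the fixed cameras by up to about 3 mm, and I went by the fixed cameras.

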